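Close the picture transport case

ROBOT

A 6-joint arm with a two-finger parallel gripper is mounted at the origin on the work surface. World frame = base frame: x ahead of the robot, y to its left, z up, the work surface at z = 0. Lengths are in mm, angles in rad, forces in N, time in s.
With the tool pointing down it reaches from about 250 to 800 mm from the base axis. Payload 8.5 kg.
Tool frame: the origin (TCP) lies where the fingers leave the gripper's body, on its centre line; the fingertips stand 73 mm ahead of it and the grasp point (between the pads) lies 54 mm ahead of it (manip.tip_extent is the distance from the TCP to the fingertips, in mm); z points along the fingers, y is the line along which they close (so a half turn about z gives the same grasp; the last joint's range is limited). The gripper opens to 85 mm and grips with 20 to 120 N. Pads are 22 mm wide; open, the fingers measure 114 mm over their backs; the gripper's body (76 mm by 85 mm) begins 54 mm behind the grasp point. The pads swing forward as they close: fully open they stand 13 mm farther back than shut.
Start: joints at [1.308, 0.238, -0.013, 1.319, 0, 1.571], TCP at [136.376, 506.94, 303.876] pointing down, gripper open.
Joint ranges: [-2.66, 2.66], [-1.03, 1.9], [-1.14, 1.46], [-1.82, 2.27], [-1.45, 1.34], [-3.14, 3.14]. Speed limits (rad/s): [2.22, 2.22, 2.79, 3.14, 3.14, 3.14].

INTERFACE

Orientations are given as a unit quaternion [x, y, z, w].
In Python, from cell import manip, grab_frame, camera_params gives the robot as it stands.
- The arm moves only by the tool servo_tool, never from a script. Its argument "plan" is one flat list of numbers, 7 for each row, row after row: the shift along the tool's x, y, z in mm, then the turn, a rotation vector about the tool's x, y, z in degrees, then the gripper command: -1 is shut, 1 is fully open, values between are in proportion. In form: [dx, dy, dz, wx, wy, wz, grip, dx, dy, dz, wx, wy, wz, grip, ...]. A call has 1 to 12 rows; each row is the pose to reach, as a shift and turn from the pose commanded when the call began, along the tool's axes at that moment; what a row does not reach only later rows make up. A row lasts 1/8 s, in which the tool goes at most 62.5 mm and 10.7 degrees, less where a joint would pass 70% of its speed; a pose out of reach is approached as far as the arm can. A call with a gripper value outside its range is refused whole. The fingers move at their own pace and stop on an object; the grip force is fixed at half the most. Time passes only in rows, so rows that repeat a pose let the fingers close. It gives the time, the measured TCP pose, the force, the opening and the grip force at its end, in the units of the state.
- manip.get_state(): the state, without advancing time (a new reading comes with each control period).
- grab_frame(name): name is "side" or "top"; returns the picture (384x512x3 uint8, red, green, blue); there is no depth.
- camera_params(name): a dict with "fx", "fy", "cx", "cy" (pixels), "k1" (the pictures are not rectified: a ray, as slopes to the right and down, at radius r is drawn at 1 + k1 r^2 times it, then the intrinsics apply), "world_from_camera" (4x4, takes a point from camera to world coordinates). Camera axes: x right, y down, z forward; pixel columns grow to the right and rows downward; lengths in mm; the calibration is good to about 2 mm. A picture is of the moment at which its call begins. camera_params takes no time and is no camera call.
- manip.hand_in(): hands the job in; it is judged then, once.
The state is a dict: "time": time; "joints": joint angles; "dq": joint speeds; "tau": joint torques, N m; "position": TCP position; "eef_rot": TCP orientation; "force": force on the tool from outside, world axes, zero at the start; "moment": the same for the moment, N m; "grip_width": opening from 0.0 (shut) to 1.0 (fully open); "grasp_force": force on a finger pad.
Only numpy, scipy, OpenCV 4.12 (cv2) and the standard library are available. Lean on these libraries where they do the work, as an engineer would, in place of code of your own. Each camera call takes 0.05 s, during which the arm holds its last target. There are 200 camera calls.

TASK

Close the small wooden picture case with its tongued lid: hold the lid sloping, put its tongue into the groove under the lip of the case, then lower the other end gently, without letting it fall, until the lid lies flat inside the rim. Only then turn the steel turn-button fully, so that its tail points square across the lid and locks it. Leave the other things on the table where they are.

Things in the scene. Friction and masses are not known exactly. Their poses are not given: they have to be found in the camera images.
- case: fixed wooden transport case, open on top, a framed picture inside: 249 (x, -122 to 127) x 182 (y) x 72 tall. Origin: on its underside, below the opening's centre, z up. Opening 214 long (x -107 to 107), 158 wide (y -79 to 79), with a ledge all round at height 55 that carries the lid; walls rise to 72. The -x wall (nearer the robot) has the groove, the +x wall (20 thick) carries the turn-button
- groove (a point): middle of the groove's mouth, on the ledge (height 55), straight below the free edge of the lip; axes as the case's: -x goes into the groove, z up. The lip is 6 thick (height 66 to 72) and overhangs the ledge by 16 across the whole width: the groove is 11 high, 16 deep, open towards the case's +x
- lid: loose plywood lid, about 300 g: board 190 (x) x 150 (y) x 15 thick, a tongue on its -x edge, a grip bar on top; starts flat on the table. Origin: centre of the board's underside, z out of the upper face. Seated: 3 mm play either way in x, 4 in y, upper face 2 below the rim. It is 10 too long to go in level; the tongue enters at slopes up to 0.3 rad and goes fully in only as the lid comes down
- lid_grip (a point): centre of the lid's wooden grip bar, axes as the lid's. The bar is 20 (x) x 100 (y) x 32 tall, parallel to the tongue; this point is 16 below the bar's top, 31 above the lid's underside, 109 from the tongue's tip, 99 from the opposite edge
- lid_tongue (a point): middle of the tip of the lid's tongue, on its lower edge; axes as the lid's. The tongue is 130 wide, 6 thick, level with the lid's underside, and stands 18 out of the board's -x edge
- button_pivot (a point): on the upright axis of the steel turn-button, on the case's +x wall, 119 from the case's origin, height 88; axes as the case's, does not turn with the button. The button is 14 wide: a flat tail 9 thick (height 75 to 84) reaching 45 from the axis, and a thumb piece 32 long centred on the axis, in line with the tail, up to height 100. The tail passes 5 above the seated lid
- turn (a joint): turn-button angle, rad, grows counter-clockwise seen from above; stays where left (friction 0.05 N m). 0.25: tail along the wall, pointing to the case's +y; 0: 0.25 further outwards, a stop; 1.82: the other stop, tail square across the lid, pointing to the case's -x. Starts at 0 to 0.25, clear of the opening
- screwdriver: bystander: screwdriver, about 170 long, lying on the table between the two work places; origin under its middle
- tape_measure: bystander: black tape measure 62 x 30 x 58 tall; origin under its centre
- tape_roll: bystander: roll of packing tape, 100 across, 48 tall; origin under its centre
- plain_panel: bystander: plain plywood panel 90 x 160 x 9 with neither tongue nor grip bar, lying flat; origin under its centre
- hammer: bystander: hammer lying on the table; origin under its middle
- moulding: bystander: length of wooden frame moulding 280 x 28 x 22; origin under its centre
- jar: bystander: closed glass jar 72 across, 70 tall; origin under its centre

How it is judged (in metres and radians):
On the way, in this order (a step that is already met when the one before it is completed fails the run):
1. the lid slopes (more than 0.10 rad) with its tongue at least 5 mm under the lip of the groove (x of lid_tongue in the frame of groove below -0.005 m and z of lid_tongue in the frame of groove between -0.003 and 0.006 m and y of lid_tongue in the frame of groove between -0.012 and 0.012 m and angle between lid_grip's own z axis and vertical between 0.1 and 0.6 rad), for 0.1 s.
2. the lid lies flat inside the rim, its tongue under the lip, before the button is turned (x of lid_tongue in the frame of groove below -0.007 m and z of lid_tongue in the frame of groove between -0.003 and 0.003 m and z of lid_grip in the frame of case between 0.082 and 0.0895 m and angle between the z axis of lid_grip and the z axis of case, either way round below 0.025 rad and angle between the x axis of lid_grip and the x axis of case, either way round below 0.08 rad and value of joint turn below 0.8 rad), for 0.2 s.
3. the turn-button is turned across the lid (value of joint turn above 1.57 rad), for 0.2 s.
At the end, for the whole second after the job is handed in: The lid rests in the case: its tongue tip at least 7 mm under the lip and within 3 mm of the ledge, the lid within 0.025 rad of flat, down on the ledge all round; the turn-button is within 0.25 rad of square across it (joint above 1.57); everything released and at rest (x of lid_tongue in the frame of groove below -0.007 m and z of lid_tongue in the frame of groove between -0.003 and 0.003 m and z of lid_grip in the frame of case between 0.082 and 0.0895 m and angle between the z axis of lid_grip and the z axis of case, either way round below 0.025 rad and angle between the x axis of lid_grip and the x axis of case, either way round below 0.08 rad and value of joint turn above 1.57 rad and linear speed of lid below 0.02 m/s); the robot touches nothing.
It fails at once if the lid is let fall into the case (horizontal distance between lid_tongue and groove below 0.05 m and angular speed of lid above 3 rad/s).
It fails at once if a bystander is moved more than 30 mm (distance of any of screwdriver, tape_measure, tape_roll, plain_panel, hammer, moulding, jar from where it was at the start of the episode above 0.03 m).
It also fails if it takes over 58 s, if anything falls off the work surface, if the arm or the gripper's body presses on something with over 40 N, if the wrist force passes 120 N, or if a joint passes its speed limit or range.

## Working session

There is one attempt and no reset: what is moved stays moved. The work goes in short steps, Python scripts to look and compute and a tool call to move; the robot and the scene stay as the last step left them, time stands still between calls to the robot, and variables do not carry over. Pictures are saved under pics/ and viewed, at most 10 in all, crops included, and the job is handed in when it is done.

Besides the shell and the picture viewer there is one more tool, called after ">>>" in YAML: its name, and indented under it one key for each argument. servo_tool: Moves the arm, as the interface text tells. Its arguments: {"type":"object","properties":{"plan":{"type":"array"}},"required":["plan"]}

```bash
ls; mkdir -p pics
cat > h.py <<'E'
import numpy as np, cv2
from cell import manip, grab_frame, camera_params
from scipy.spatial.transform import Rotation as R
def ray(n,u,v):
    c=camera_params(n); K=np.array([[c['fx'],0,c['cx']],[0,c['fy'],c['cy']],[0,0,1.]])
    x,y=(u-c['cx'])/c['fx'],(v-c['cy'])/c['fy']; a,b=x,y
    for _ in range(30):
        s=1+c['k1']*(a*a+b*b); a,b=x/s,y/s
    T=np.array(c['world_from_camera']); return T[:3,3],T[:3,:3]@np.array([a,b,1])
def on(n,u,v,z):
    o,d=ray(n,u,v); return o+d*(z-o[2])/d[2]
def proj(n,p):
    c=camera_params(n); T=np.array(c['world_from_camera']); q=T[:3,:3].T@(np.array(p)-T[:3,3])
    a,b=q[:2]/q[2]; s=1+c['k1']*(a*a+b*b); return np.array([c['fx']*a*s+c['cx'],c['fy']*b*s+c['cy']])
E
python3 - <<'E'
from h import *
for n in('top','side'):
    f=grab_frame(n); np.save('pics/%s0.npy'%n,f)
    cv2.imwrite('pics/%s0.png'%n,cv2.resize(f[:,:,::-1],(800,600),interpolation=cv2.INTER_CUBIC))
    c=camera_params(n);print(n,c)
print(manip.get_state())
E
```

```text
pics
top {'fx': 372.3948790905916, 'fy': 372.3948790905916, 'cx': 251.1050805296151, 'cy': 189.91701388059877, 'k1': -0.08353270733469324, 'world_from_camera': array([[ 1.25582389e-02, -9.86741557e-01,  1.61812826e-01,
         3.97790111e+02],
       [-9.99921035e-01, -1.24675715e-02,  1.57574866e-03,
        -1.21936188e+01],
       [ 4.62556283e-04, -1.61819837e-01, -9.86820210e-01,
         1.22828860e+03],
       [ 0.00000000e+00,  0.00000000e+00,  0.00000000e+00,
         1.00000000e+00]])}
side {'fx': 375.5493380612201, 'fy': 375.5493380612201, 'cx': 252.86721519858386, 'cy': 189.12222027338797, 'k1': 0.015481773593699582, 'world_from_camera': array([[ 9.74055893e-01, -1.76411923e-01,  1.41753136e-01,
         4.32891149e+02],
       [-2.26143319e-01, -7.34887153e-01,  6.39374751e-01,
        -6.31336008e+02],
       [-8.62077052e-03, -6.54843268e-01, -7.55715539e-01,
         8.42401406e+02],
       [ 0.00000000e+00,  0.00000000e+00,  0.00000000e+00,
         1.00000000e+00]])}
{'time': 0.1, 'joints': array([ 1.30798525e+00,  2.38769208e-01, -1.41694822e-02,  1.31918874e+00,
       -2.22870723e-05,  1.57075936e+00]), 'dq': array([ 8.81292874e-05, -1.13815416e-03,  5.34366205e-04, -7.12954698e-04,
        1.46735583e-03,  1.98691665e-04]), 'tau': array([-3.82981052e-04, -5.39719319e+01,  3.47000313e+01,  1.33997059e-02,
       -4.62257049e-05,  2.51769848e-05]), 'position': array([136.32771717, 506.71070954, 303.31662153]), 'eef_rot': array([ 1.31009332e-01,  9.91380912e-01, -6.61273985e-04, -7.61706600e-05]), 'force': array([ 0.42854235, -0.22371353,  0.28863251]), 'moment': array([-0.03328252,  0.00203319, -0.0097834 ]), 'grasp_force': 0.0, 'grip_width': 0.9990640394108481}
```

View pics/top0.png

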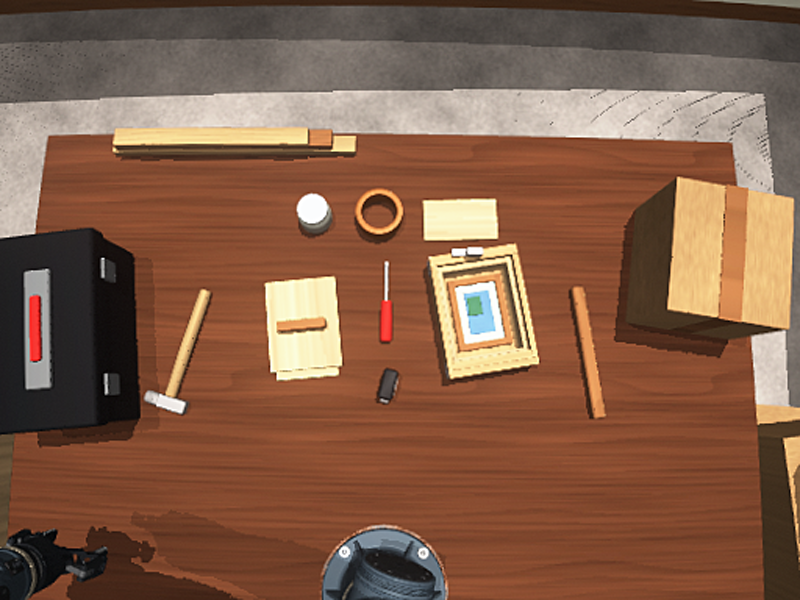

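View pics/side0.png

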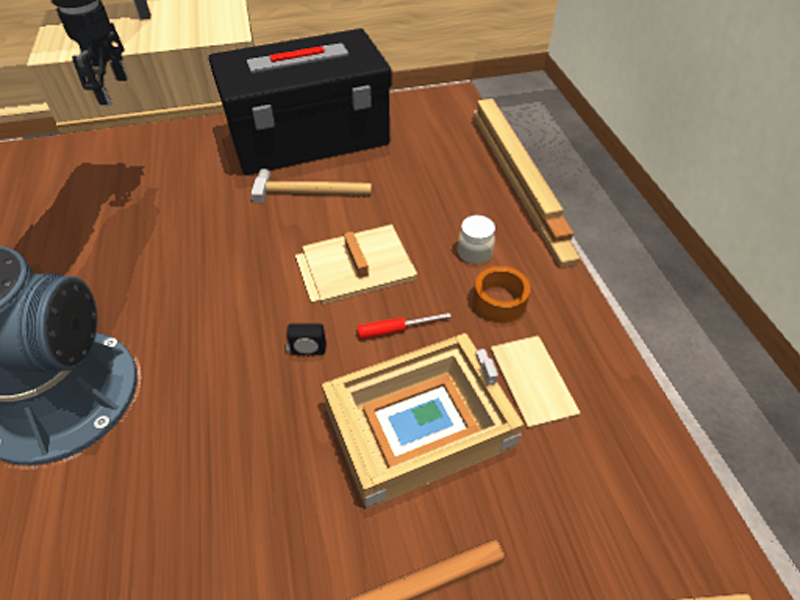

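The top view shows the lid at about (303,325) with its tongue toward the robot (277–338,376), and the case at (484,312) with the button at (467,252). The screwdriver and tape measure lie between them. I'll measure with a closer crop and masks next.

Run:
```python
from h import *
f=np.load('pics/top0.npy')
a=f[170:250,165:225];b=f[150:250,270:350]
A=cv2.resize(a[:,:,::-1],None,fx=6,fy=6,interpolation=cv2.INTER_CUBIC);B=cv2.resize(b[:,:,::-1],None,fx=5.5,fy=5.5,interpolation=cv2.INTER_CUBIC)
C=np.zeros((550,800,3),np.uint8);C[:480,:360]=A;C[:,360:]=B
cv2.imwrite('pics/crop.png',C)
hsv=cv2.cvtColor(f,cv2.COLOR_RGB2HSV)
for p in [(205,190),(208,194),(215,200),(230,190),(277,190),(200,182)]: print(p,f[p[1],p[0]],hsv[p[1],p[0]])
m=((f[:,:,0]>150)&(f[:,:,1]>110)).astype(np.uint8)
n,l,s,c=cv2.connectedComponentsWithStats(m)
for i in range(1,n):
    if s[i,4]>200: print(s[i],c[i])
```

```text
(205, 190) [251 241 190] [ 25  62 251]
(208, 194) [251 243 195] [ 26  57 251]
(215, 200) [255 240 175] [ 24  80 255]
(230, 190) [141  82  53] [ 10 159 141]
(277, 190) [85 62 44] [ 13 123  85]
(200, 182) [251 240 191] [ 25  61 251]
[    0    57   512   215 24594] [312.50593641 110.16308856]
[228 121  30  29 281] [242.76868327 134.91814947]
[190 123  22  20 317] [199.61198738 132.92744479]
[ 270  127   49   27 1250] [294.2328 140.    ]
[ 274  156   71   87 3834] [308.4277517  200.00078247]
[ 16 172  16  77 743] [ 23.67294751 209.9986541 ]
[ 169  177   50   67 2842] [193.77691766 209.73786066]
[ 92 185  42  80 685] [115.55912409 229.69489051]
[367 184  21  83 579] [376.61139896 225.40069085]
[501 279  11  74 316] [507.17088608 301.52531646]
```

View pics/crop.png

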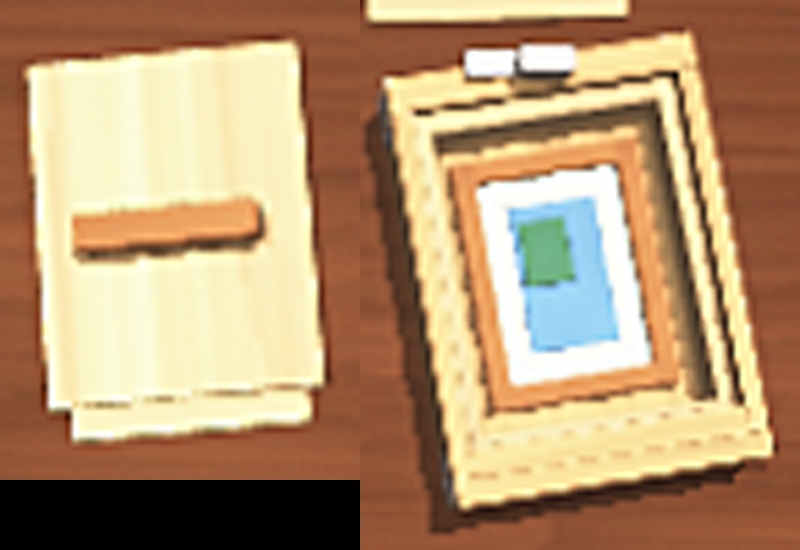

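The crop shows clean corners: lid board (27,67),(297,40),(325,383),(50,408), case rim (385,82),(692,35),(772,455),(460,507). The button's tail is left of its thumb piece, i.e. along the wall toward +y.

Run:
```python
from h import *
L=lambda x,y:((x+.5)/6-.5+165,(y+.5)/6-.5+170)
C=lambda x,y:((x-360+.5)/5.5-.5+270,(y+.5)/5.5-.5+150)
def rect(name,pts,f,z):
    P=np.array([on('top',*f(*p),z)[:2] for p in pts]); TL,TR,BR,BL=P
    ax=(TL+TR-BL-BR)/2; ay=(TL+BL-TR-BR)/2
    print(name,P.mean(0).round(1),'len',np.linalg.norm(ax).round(1),np.linalg.norm(ay).round(1),'yaw',np.degrees(np.arctan2(ax[1],ax[0])).round(2),np.degrees(np.arctan2(-ay[0],ay[1])).round(2))
rect('lid',[(27,67),(297,40),(325,383),(50,408)],L,15)
rect('case',[(385,82),(692,35),(772,455),(460,507)],C,72)
rect('bar',[(73,214),(257,200),(262,237),(75,250)],L,47)
rect('opening',[(413,112),(672,75),(742,405),(472,440)],C,72)
for p in [(72,440),(312,418)]: print('tongue',on('top',*L(*p),3).round(1))
for p in [(520,45),(576,45),(576,75),(520,75)]: print('thumb',on('top',*C(*p),100).round(1))
for p in [(465,50),(465,77)]: print('tail',on('top',*C(*p),84).round(1))
for p in [(386,262),(386,340),(378,400),(398,370)]: print('scr/tape',on('top',p[0]*.64,p[1]*.64,15).round(0))
```

```text
lid [538.6 177.8] len 189.4 150.2 yaw 6.33 6.27
case [ 563.9 -193.1] len 247.1 180.7 yaw 9.69 9.78
bar [533.4 176.8] len 19.7 99.4 yaw 7.56 4.97
opening [ 569.9 -191.7] len 193.0 153.9 yaw 10.38 8.48
tongue [419.8 231.5   3. ]
tongue [433.8 100.6   3. ]
thumb [ 686.3 -157.6  100. ]
thumb [ 686.8 -189.5  100. ]
thumb [ 669.3 -189.2  100. ]
thumb [ 668.8 -157.4  100. ]
tail [ 687.  -127.9   84. ]
tail [ 671.1 -127.8   84. ]
scr/tape [672.   4.  15.]
scr/tape [505.   2.  15.]
scr/tape [381.  17.  15.]
scr/tape [443. -24.  15.]
```

```bash
cat >> h.py <<'E'
def toolR(yaw,tilt):
    L=(R.from_euler('z',yaw,degrees=True)*R.from_euler('y',-tilt)).as_matrix()
    return np.column_stack([L[:,1],L[:,0],-L[:,2]])
def go(grasp,yaw,tilt=0,reach=54):
    "shift (mm) and rotvec (deg) from present pose; grasp = world pos of point `reach` ahead of TCP"
    s=manip.get_state(); R0=R.from_quat(s['eef_rot']).as_matrix(); T=toolR(yaw,tilt)
    p=np.array(grasp)-reach*T[:,2]
    print('shift',(R0.T@(p-s['position'])).round(1),'rot',np.degrees(R.from_matrix(R0.T@T).as_rotvec()).round(2))
CO=np.array([561.4,-193.5,0]); CY=9.73
def case(p): return CO+R.from_euler('z',CY,degrees=True).apply(p)
def lidgrasp(d,zt,tilt,up=7,dy=0):
    "world grasp pos for tongue tip d under the lip, zt above ledge; grasp point `up` above lid_grip"
    v=R.from_euler('y',-tilt).apply([109,dy,31+up]); return case(np.array([-91-d,0,55+zt])+v)
def st():
    s=manip.get_state(); print({k:np.round(s[k],2) for k in('time','position','force','moment','grip_width','grasp_force','joints')})
    Rt=R.from_quat(s['eef_rot']).as_matrix(); print('grasp pt',(s['position']+54*Rt[:,2]).round(1),'yaw',np.degrees(np.arctan2(Rt[1,1],Rt[0,1])).round(2),'tilt',np.arcsin(Rt[2,1]).round(3),'roll',np.arcsin(Rt[2,0]).round(3))
E
python3 -c "
from h import *
go([534.3,177.2,120],6.3); go([534.3,177.2,38],6.3)"
```

```text
shift [-469.9 -214.6  129.6] rot [-7.000e-02  5.000e-02  6.864e+01]
shift [-469.9 -214.5  211.6] rot [-7.000e-02  5.000e-02  6.864e+01]
```

>>> servo_tool:
  plan: [-94,-43,10,0,0,14,1,-188,-86,30,0,0,28,1,-282,-129,60,0,0,41,1,-376,-172,90,0,0,55,1,-470,-214.5,120,0,0,68.6,1,-470,-214.5,130,0,0,68.6,1,-470,-214.5,130,0,0,68.6,1,-470,-214.5,130,0,0,68.6,1,-470,-214.5,130,0,0,68.6,1,-470,-214.5,130,0,0,68.6,1,-470,-214.5,130,0,0,68.6,1]

```text
time: 1.48
position: [534.0, 177.8, 173.7]
eef_rot: [0.667, 0.745, -0.0, -0.0]
force: [-0.4, 0.5, -0.0]
grip_width: 1.0
grasp_force: 0.0
```

```bash
python3 -c "
from h import *
st();go([534.3,177.2,38],6.3)"
```

```text
{'time': np.float64(1.48), 'position': array([533.98, 177.83, 173.73]), 'force': array([-0.43,  0.5 , -0.03]), 'moment': array([-0.01,  0.07, -0.01]), 'grip_width': np.float64(1.0), 'grasp_force': np.float64(0.0), 'joints': array([ 0.32,  0.38, -0.16,  1.04,  0.  ,  1.78])}
grasp pt [533.9 177.8 119.7] yaw 6.33 tilt -0.001 roll -0.0
shift [-0.7  0.3 81.7] rot [-0.06  0.    0.03]
```

>>> servo_tool:
  plan: [-0.7,0.3,40,0,0,0,1,-0.7,0.3,70,0,0,0,1,-0.7,0.3,81.7,0,0,0,1,-0.7,0.3,81.7,0,0,0,1,-0.7,0.3,81.7,0,0,0,-1,-0.7,0.3,81.7,0,0,0,-1,-0.7,0.3,81.7,0,0,0,-1,-0.7,0.3,81.7,0,0,0,-1,-0.7,0.3,81.7,0,0,0,-1,-0.7,0.3,81.7,0,0,0,-1]

```text
time: 2.72
position: [535.1, 177.0, 92.8]
eef_rot: [0.667, 0.745, 0.0, 0.0]
force: [-1.0, 0.5, 4.5]
grip_width: 0.216
grasp_force: 60.6
```

```bash
python3 -c "
from h import *
st()"
```

```text
{'time': np.float64(2.72), 'position': array([535.11, 177.05,  92.77]), 'force': array([-1.03,  0.52,  4.55]), 'moment': array([-0.09,  0.24,  0.  ]), 'grip_width': np.float64(0.22), 'grasp_force': np.float64(60.56), 'joints': array([ 0.32,  0.45, -0.27,  0.84, -0.  ,  1.78])}
grasp pt [535.1 177.1  38.8] yaw 6.34 tilt 0.001 roll 0.0
```

>>> servo_tool:
  plan: [0,0,-10,0,0,0,-1,0,0,-40,0,0,0,-1,0,0,-90,0,0,0,-1,0,0,-140,0,0,0,-1,0,0,-150,0,0,0,-1]

```text
time: 3.35
position: [536.0, 177.3, 245.8]
eef_rot: [0.667, 0.745, 0.002, 0.001]
force: [1.2, 0.4, -3.9]
grip_width: 0.225
grasp_force: 59.6
```

```bash
python3 -c "
from h import *
st();go(lidgrasp(-10,60,.25,7.8),CY,.25);go(lidgrasp(-10,25,.25,7.8),CY,.25);print(lidgrasp(-10,60,.25,7.8))"
```

```text
{'time': np.float64(3.35), 'position': array([535.98, 177.34, 245.85]), 'force': array([ 1.19,  0.39, -3.88]), 'moment': array([ 0.03, -0.05,  0.  ]), 'grip_width': np.float64(0.22), 'grasp_force': np.float64(59.55), 'joints': array([ 0.32,  0.33, -0.04,  1.2 , -0.  ,  1.78])}
grasp pt [536.3 177.4 191.8] yaw 6.34 tilt 0.005 roll 0.001
shift [-371.3  -14.1   13.5] rot [-14.02   0.38  -3.38]
shift [-371.3  -14.3   48.5] rot [-14.02   0.38  -3.38]
[ 576.19623183 -190.96285941  179.56083352]
```

>>> servo_tool:
  plan: [-30,-2,0,-2,0,0,-1,-75,-3,0,-4,0,-1,-1,-125,-5,0,-6,0,-1,-1,-175,-7,0,-8,0,-2,-1,-225,-9,0,-10,0,-2,-1,-275,-11,2,-12,0.2,-3,-1,-325,-13,6,-13,0.4,-3.4,-1,-360,-14,12,-14,0.4,-3.4,-1,-371.3,-14,13.5,-14,0.4,-3.4,-1,-371.3,-14,13.5,-14,0.4,-3.4,-1,-371.3,-14,13.5,-14,0.4,-3.4,-1]

```text
time: 4.72
position: [561.8, -192.4, 228.5]
eef_rot: [0.639, 0.759, 0.093, 0.078]
force: [-0.5, 0.5, -3.6]
grip_width: 0.218
grasp_force: 59.4
```

Run:
```python
from h import *
st();go(lidgrasp(-10,25,.25,7.8),CY,.25)
f=grab_frame('side');g=grab_frame('top')
np.save('pics/s1.npy',f);np.save('pics/t1.npy',g)
a=cv2.resize(f[180:330,190:350][:,:,::-1],None,fx=2.5,fy=2.5,interpolation=cv2.INTER_CUBIC)
b=cv2.resize(g[120:270,240:400][:,:,::-1],None,fx=2.5,fy=2.5,interpolation=cv2.INTER_CUBIC)
cv2.imwrite('pics/p1.png',np.hstack([a,b]))
```

```text
{'time': np.float64(4.72), 'position': array([ 561.84, -192.45,  228.47]), 'force': array([-0.5 ,  0.46, -3.64]), 'moment': array([-0.08,  0.38, -0.01]), 'grip_width': np.float64(0.22), 'grasp_force': np.float64(59.41), 'joints': array([-0.38,  0.27, -0.2 ,  0.9 ,  0.13,  1.03])}
grasp pt [ 574.7 -190.2  176.1] yaw 9.8 tilt 0.244 roll 0.0
shift [-1.  -6.6 30.9] rot [-0.37 -0.04  0.07]
```

View pics/p1.png

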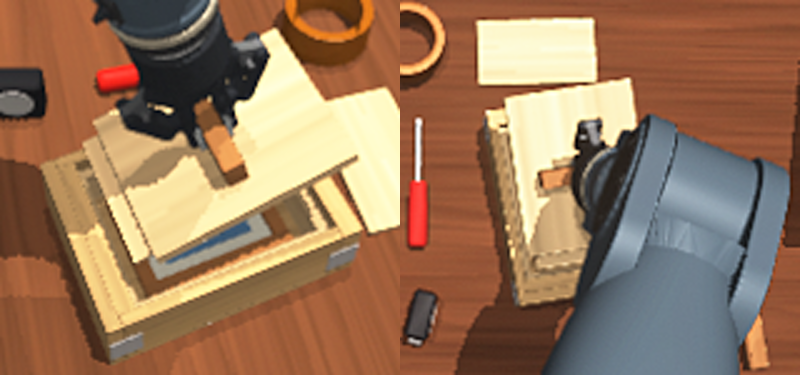

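The side view shows the lid held sloping, tongue toward the groove, board corner at about (158,262) and the far corner at (355,157) in the crop. I'll check these against the assumed grasp.

Run:
```python
from h import *
s=manip.get_state(); T=R.from_quat(s['eef_rot']).as_matrix(); L=np.column_stack([T[:,1],T[:,0],-T[:,2]])
G=s['position']+54*T[:,2]
def lid(x,y,z): # lid frame; grip at (-4,0,31), grasp 7.8 above
    return G+L@(np.array([x,y,z])-[-4,0,38.8])
for n,p in dict(nearlow=(-95,-75,0),nearup=(-95,-75,15),farlow=(95,-75,0),farup=(95,-75,15),tong_r=(-113,-65,0),tong_l=(-113,65,6)).items():
    q=proj('side',lid(*p)); print(n,((q-[190,180]+.5)*2.5-.5).round(0))
for n,p in dict(rimBRtop=(-122,-91,72),rimFR=(127,-91,72),rimBL=(-122,91,72)).items():
    q=proj('side',case(p)); print(n,((q-[190,180]+.5)*2.5-.5).round(0))
```

```text
nearlow [159. 265.]
nearup [155. 258.]
farlow [359. 161.]
farup [358. 153.]
tong_r [136. 265.]
tong_l [ 81. 142.]
rimBRtop [105. 331.]
rimFR [361. 227.]
rimBL [ 39. 162.]
```

```bash
python3 -c "
from h import *
go(lidgrasp(-9,4,.25,7.8),CY,.25)"
```

```text
shift [ -1.  -13.   51.3] rot [-0.33 -0.02  0.11]
```

>>> servo_tool:
  plan: [-1,-4,15,-0.3,0,0,-1,-1,-8,32,-0.3,0,0,-1,-1,-11,44,-0.3,0,0,-1,-1,-13,51,-0.3,0,0,-1,-1,-13,51,-0.3,0,0,-1,-1,-13,51,-0.3,0,0,-1]

```text
time: 5.58
position: [562.2, -194.7, 176.7]
eef_rot: [0.639, 0.759, 0.095, 0.081]
force: [1.0, -0.3, -4.1]
grip_width: 0.227
grasp_force: 59.4
```

Run:
```python
from h import *
st();go(lidgrasp(-9,4,.25,7.8),CY,.25);go(lidgrasp(8,1.5,.22,7.8),CY,.22)
f=grab_frame('side')
cv2.imwrite('pics/p2.png',cv2.resize(f[215:325,195:342][:,:,::-1],None,fx=5.4,fy=5.4,interpolation=cv2.INTER_CUBIC))
s=manip.get_state(); T=R.from_quat(s['eef_rot']).as_matrix(); L=np.column_stack([T[:,1],T[:,0],-T[:,2]])
G=s['position']+54*T[:,2]
c=lambda q:((q-[195,215]+.5)*5.4-.5).round(0)
for p in [(-95,-75,0),(-95,-75,15),(95,-75,0),(95,-75,15),(-113,-65,6),(-113,65,6),(-95,75,15)]: print(p,c(proj('side',G+L@(np.array(p)-[-4,0,38.8]))))
for p in [(-122,-91,72),(127,-91,72),(-122,91,72),(-91,-79,72),(107,-79,72)]: print('case',p,c(proj('side',case(p))))
```

```text
{'time': np.float64(5.58), 'position': array([ 562.24, -194.68,  176.68]), 'force': array([ 1.03, -0.27, -4.1 ]), 'moment': array([-0.09,  0.4 , -0.08]), 'grip_width': np.float64(0.23), 'grasp_force': np.float64(59.37), 'joints': array([-0.38,  0.31, -0.29,  0.76,  0.13,  1.03])}
grasp pt [ 575.4 -192.5  124.4] yaw 9.77 tilt 0.25 roll -0.001
shift [ 1.3 -0.2  0.8] rot [0.02 0.04 0.04]
shift [  1.3 -14.5   2.3] rot [1.74 0.04 0.04]
(-95, -75, 0) [322. 448.]
(-95, -75, 15) [313. 435.]
(95, -75, 0) [734. 232.]
(95, -75, 15) [731. 216.]
(-113, -65, 6) [270. 442.]
(-113, 65, 6) [160. 188.]
(-95, 75, 15) [183. 143.]
case (-122, -91, 72) [201. 526.]
case (127, -91, 72) [754. 302.]
case (-122, 91, 72) [ 57. 161.]
case (-91, -79, 72) [263. 469.]
case (107, -79, 72) [698. 295.]
```

View pics/p2.png

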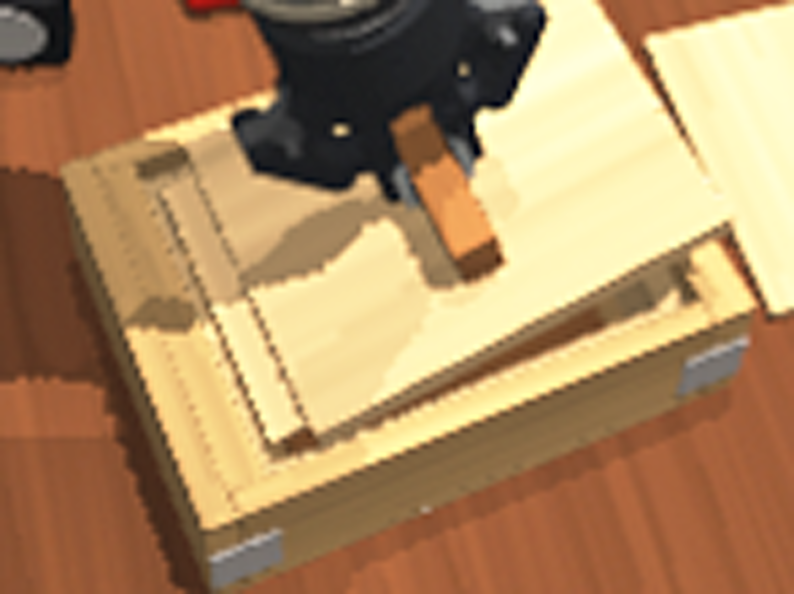

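The view shows the tongue lying just in front of the lip (tongue corners (275,445) and (160,190), rim corner (205,527)). This agrees with the predictions within about 2 mm, so I'm inserting.

>>> servo_tool:
  plan: [1.3,-3,1.5,0.5,0,0,-1,1.3,-7,2,1,0,0,-1,1.3,-11,2.3,1.5,0,0,-1,1.3,-14.5,2.3,1.7,0,0,-1,1.3,-14.5,2.3,1.7,0,0,-1,1.3,-14.5,2.3,1.7,0,0,-1]

```text
time: 6.38
position: [548.5, -195.7, 170.4]
eef_rot: [0.641, 0.76, 0.084, 0.071]
force: [-0.2, -0.6, -3.9]
grip_width: 0.224
grasp_force: 59.4
```

Run:
```python
from h import *
st();
for d,z,t in [(8,1.5,.22),(10,1,.18),(11.5,1,.14),(12.5,1,.1),(13,1,.06),(13,.8,.03),(13,.5,0)]: go(lidgrasp(d,z,t,7.8),CY,t)
f=grab_frame('side')
cv2.imwrite('pics/p3.png',cv2.resize(f[215:325,195:342][:,:,::-1],None,fx=5.4,fy=5.4,interpolation=cv2.INTER_CUBIC))
```

```text
{'time': np.float64(6.38), 'position': array([ 548.47, -195.67,  170.39]), 'force': array([-0.23, -0.58, -3.94]), 'moment': array([-0.09,  0.35, -0.  ]), 'grip_width': np.float64(0.22), 'grasp_force': np.float64(59.39), 'joints': array([-0.39,  0.31, -0.3 ,  0.78,  0.12,  1.02])}
grasp pt [ 560.1 -193.7  117.7] yaw 9.76 tilt 0.22 roll -0.001
shift [-0.   0.3 -0.4] rot [0.01 0.02 0.03]
shift [-0.   1.9  4.1] rot [2.3  0.02 0.03]
shift [-0.   3.9  8.3] rot [4.59 0.02 0.03]
shift [-0.   6.1 12.8] rot [6.89 0.03 0.03]
shift [-0.   8.7 17.5] rot [9.18 0.03 0.03]
shift [-0.  10.9 21.4] rot [10.9   0.03  0.02]
shift [-0.  12.8 25.5] rot [12.62  0.03  0.02]
```

View pics/p3.png

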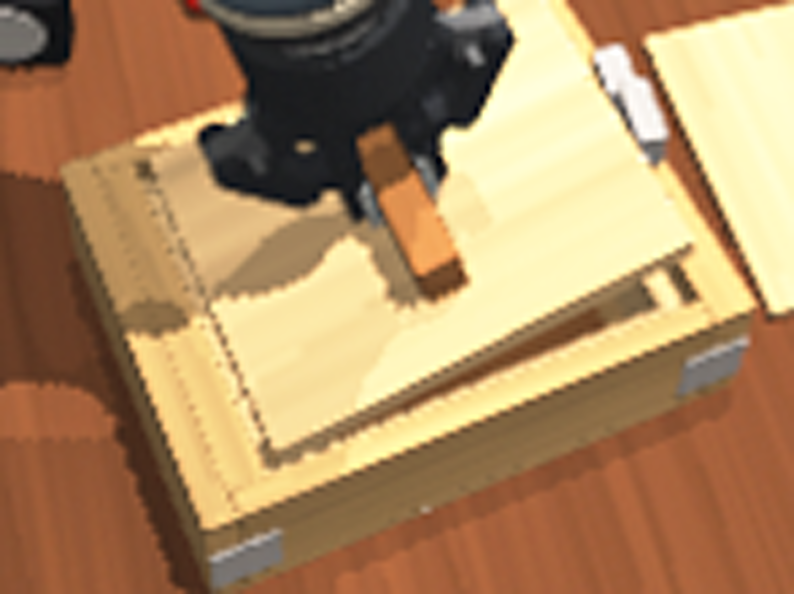

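The tongue has slid under the lip (board corner at (270,455)) with no contact force. Next I lower gradually.

>>> servo_tool:
  plan: [0,1.9,4,2.3,0,0,-1,0,3.9,8.3,4.6,0,0,-1,0,6.1,12.8,6.9,0,0,-1,0,8.7,17.5,9.2,0,0,-1,0,8.7,17.5,9.2,0,0,-1,0,8.7,17.5,9.2,0,0,-1]

```text
time: 7.18
position: [560.5, -193.5, 155.1]
eef_rot: [0.644, 0.764, 0.023, 0.019]
force: [0.2, 0.1, -4.3]
grip_width: 0.222
grasp_force: 59.5
```

Run:
```python
from h import *
st();
for d,z,t in [(13,1,.06),(13,.8,.03),(13,.5,0),(13,-.5,0)]: go(lidgrasp(d,z,t,7.8),CY,t)
f=grab_frame('side')
cv2.imwrite('pics/p4.png',cv2.resize(f[215:325,195:342][:,:,::-1],None,fx=5.4,fy=5.4,interpolation=cv2.INTER_CUBIC))
```

```text
{'time': np.float64(7.18), 'position': array([ 560.47, -193.49,  155.09]), 'force': array([ 0.17,  0.12, -4.31]), 'moment': array([-0.01,  0.11,  0.01]), 'grip_width': np.float64(0.22), 'grasp_force': np.float64(59.47), 'joints': array([-0.34,  0.41, -0.16,  0.95,  0.03,  1.06])}
grasp pt [ 563.7 -193.   101.2] yaw 9.76 tilt 0.06 roll -0.0
shift [-0.2  0.2 -0.1] rot [0.   0.02 0.03]
shift [-0.2  2.9  3.4] rot [1.72 0.02 0.03]
shift [-0.2  5.5  7.1] rot [3.44 0.02 0.03]
shift [-0.2  5.4  8.1] rot [3.44 0.02 0.03]
```

View pics/p4.png

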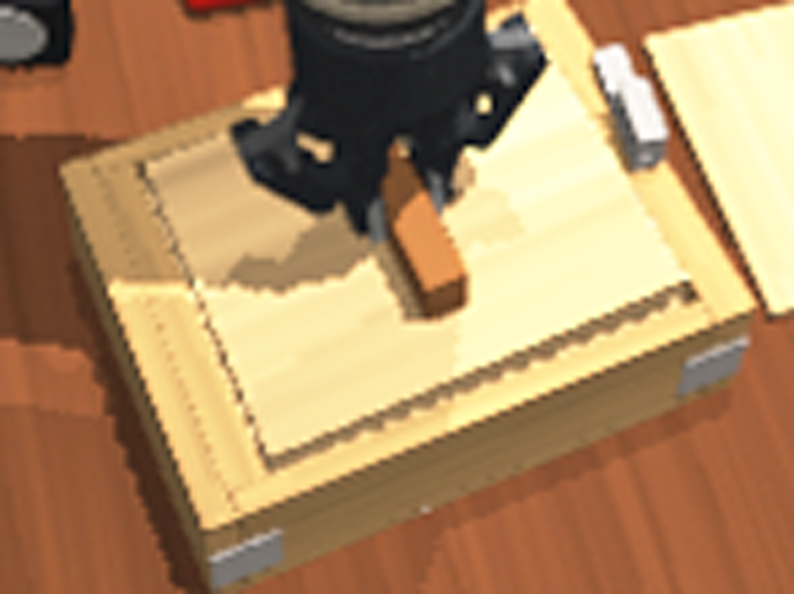

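The lid is nearly down, inside the rim, with an even gap along the near side and no contact force.

>>> servo_tool:
  plan: [0,2,2,1.2,0,0,-1,0,4,4.8,2.4,0,0,-1,0,5.5,7,3.4,0,0,-1,0,5.5,7,3.4,0,0,-1,0,5.5,7,3.4,0,0,-1]

```text
time: 7.85
position: [566.3, -192.5, 148.3]
eef_rot: [0.644, 0.765, -0.0, 0.0]
force: [-0.2, -0.1, -4.7]
grip_width: 0.22
grasp_force: 59.5
```

```bash
python3 -c "
from h import *
st();go(lidgrasp(13,.5,0,7.8),CY,0)"
```

```text
{'time': np.float64(7.85), 'position': array([ 566.34, -192.46,  148.3 ]), 'force': array([-0.16, -0.13, -4.7 ]), 'moment': array([-0.03,  0.01, -0.04]), 'grip_width': np.float64(0.22), 'grasp_force': np.float64(59.5), 'joints': array([-0.33,  0.45, -0.11,  1.01, -0.  ,  1.07])}
grasp pt [ 566.3 -192.5   94.3] yaw 9.76 tilt -0.0 roll -0.0
shift [-0.2 -0.  -0. ] rot [-0.01  0.01  0.03]
```

Still carrying the weight. I'll press down in small steps until contact.

>>> servo_tool:
  plan: [0,0,0.5,0,0,0,-1,0,0,1,0,0,0,-1,0,0,1,0,0,0,-1]

```text
time: 8.22
position: [566.2, -192.6, 147.8]
eef_rot: [0.644, 0.765, -0.0, 0.0]
force: [-1.4, -0.3, 0.9]
grip_width: 0.22
grasp_force: 60.0
```

>>> servo_tool:
  plan: [0,0,0.4,0,0,0,-1,0,0,0.4,0,0,0,-1,0,0,0.4,0,0,0,-0.3,0,0,0.4,0,0,0,0,0,0,0.4,0,0,0,0,0,0,0.4,0,0,0,0,0,0,-15,0,0,0,0,0,0,-50,0,0,0,0,0,0,-100,0,0,0,0,0,0,-110,0,0,0,0]

```text
time: 9.48
position: [567.6, -192.9, 262.1]
eef_rot: [0.644, 0.765, 0.001, 0.003]
force: [-0.1, 0.0, -0.5]
grip_width: 0.5
grasp_force: 0.0
```

Run:
```python
from h import *
st()
P=case([119,0,0]); print(P, [677.8,-173.4])
go([678.3,-173.4,150],0,0,73); go([678.3,-173.4,84],0,0,73)
f=grab_frame('side')
cv2.imwrite('pics/p5.png',cv2.resize(f[215:325,195:342][:,:,::-1],None,fx=5.4,fy=5.4,interpolation=cv2.INTER_CUBIC))
```

```text
{'time': np.float64(9.48), 'position': array([ 567.57, -192.9 ,  262.07]), 'force': array([-0.12,  0.03, -0.51]), 'moment': array([-0.01,  0.07,  0.01]), 'grip_width': np.float64(0.5), 'grasp_force': np.float64(0.0), 'joints': array([-0.33,  0.38,  0.08,  1.27, -0.  ,  1.07])}
grasp pt [ 567.9 -193.   208.1] yaw 9.76 tilt 0.006 roll -0.003
[ 678.68819846 -173.38834912    0.        ] [677.8, -173.4]
shift [  0.6 112.2  39.7] rot [0.34 0.17 9.75]
shift [  0.8 111.8 105.7] rot [0.34 0.17 9.75]
```

View pics/p5.png

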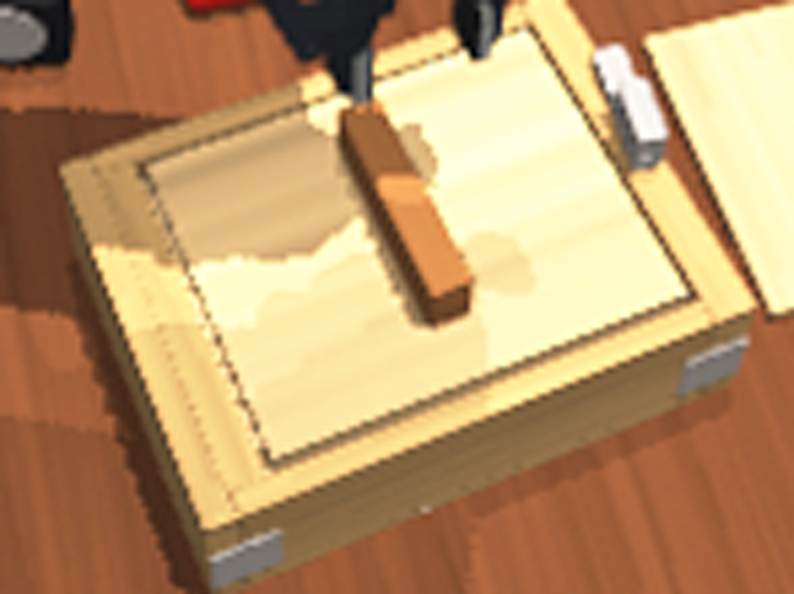

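The lid lies flat inside the rim with even gaps, and the button is at (630,105), still along the wall. Next I grip its thumb piece.

>>> servo_tool:
  plan: [0,40,10,0.3,0.2,4,0,0,85,25,0.3,0.2,8,0,0.6,112,40,0.3,0.2,9.8,0,0.6,112,60,0.3,0.2,9.8,0,0.7,112,85,0.3,0.2,9.8,0,0.7,112,104,0.3,0.2,9.8,0,0.7,112,104.5,0.3,0.2,9.8,0,0.7,112,104.5,0.3,0.2,9.8,0]

```text
time: 10.52
position: [676.7, -172.9, 153.3]
eef_rot: [0.707, 0.707, -0.001, -0.003]
force: [0.1, 0.3, 0.2]
grip_width: 0.499
grasp_force: 0.0
```

>>> servo_tool:
  plan: [0,0,0,0,0,0,-1,0,0,0,0,0,0,-1,0,0,0,0,0,0,-1,0,0,0,0,0,0,-1,0,0,0,0,0,0,-1,0,0,0,0,0,0,-1]

```text
time: 11.28
position: [678.8, -172.9, 154.4]
eef_rot: [0.707, 0.707, 0.001, -0.001]
force: [6.6, 0.5, -0.9]
grip_width: 0.147
grasp_force: 61.2
```

```bash
python3 -c "
from h import *
st()"
```

```text
{'time': np.float64(11.28), 'position': array([ 678.81, -172.9 ,  154.4 ]), 'force': array([ 6.64,  0.48, -0.94]), 'moment': array([ 0.05, -1.4 , -0.05]), 'grip_width': np.float64(0.15), 'grasp_force': np.float64(61.18), 'joints': array([-0.25,  0.61,  0.2 ,  1.16,  0.  ,  1.32])}
grasp pt [ 678.8 -172.8  100.4] yaw -0.02 tilt 0.0 roll 0.002
```

>>> servo_tool:
  plan: [0,1,0,0,0,-9,-1,0,1,0,0,0,-18,-1,0,1,0,0,0,-27,-1,0,1,0,0,0,-36,-1,0,1,0,0,0,-45,-1,0,1,0,0,0,-54,-1,0,1,0,0,0,-63,-1,0,1,0,0,0,-72,-1,0,1,0,0,0,-81,-1,0,1,0,0,0,-89,-1,0,1,0,0,0,-95,-1,0,1,0,0,0,-97,-1]

```text
time: 12.78
position: [676.8, -175.7, 154.4]
eef_rot: [-0.06, 0.998, -0.001, -0.003]
force: [-5.5, -11.7, 5.3]
grip_width: 0.144
grasp_force: 62.1
```

>>> servo_tool:
  plan: [0,0,0,0,0,0,-1,0,0,0,0,0,0,-1]

```text
time: 13.02
position: [676.8, -175.7, 154.4]
eef_rot: [-0.06, 0.998, -0.001, -0.003]
force: [-6.7, -12.0, 5.2]
grip_width: 0.146
grasp_force: 62.1
```

```bash
python3 -c "
from h import *
st()"
```

```text
{'time': np.float64(13.02), 'position': array([ 676.76, -175.67,  154.37]), 'force': array([ -6.72, -12.  ,   5.21]), 'moment': array([-2.76,  1.27,  0.02]), 'grip_width': np.float64(0.15), 'grasp_force': np.float64(62.07), 'joints': array([-0.25,  0.61,  0.2 ,  1.16, -0.  , -0.37])}
grasp pt [ 676.4 -175.8  100.4] yaw 96.82 tilt -0.002 roll 0.006
```

>>> servo_tool:
  plan: [0,0,0,0,0,0,0,0,0,0,0,0,0,0,0,0,0,0,0,0,0,0,0,0,0,0,0,0,0,0,-10,0,0,0,0,0,0,-40,0,0,0,0,0,0,-90,0,0,0,0,0,0,-140,0,0,0,0,0,0,-150,0,0,0,0,0,0,-150,0,0,0,0]

```text
time: 14.28
position: [678.6, -173.2, 303.7]
eef_rot: [-0.061, 0.998, 0.001, -0.002]
force: [0.1, -0.2, -0.8]
grip_width: 0.499
grasp_force: 0.0
```

Run:
```python
from h import *
st()
f=grab_frame('side')
cv2.imwrite('pics/p6.png',cv2.resize(f[215:325,195:342][:,:,::-1],None,fx=5.4,fy=5.4,interpolation=cv2.INTER_CUBIC))
```

```text
{'time': np.float64(14.28), 'position': array([ 678.62, -173.24,  303.69]), 'force': array([ 0.14, -0.18, -0.8 ]), 'moment': array([-0.04,  0.04, -0.06]), 'grip_width': np.float64(0.5), 'grasp_force': np.float64(0.0), 'joints': array([-0.25,  0.56,  0.49,  1.51,  0.  , -0.37])}
grasp pt [ 678.4 -173.1  249.7] yaw 96.96 tilt 0.003 roll 0.004
```

View pics/p6.png

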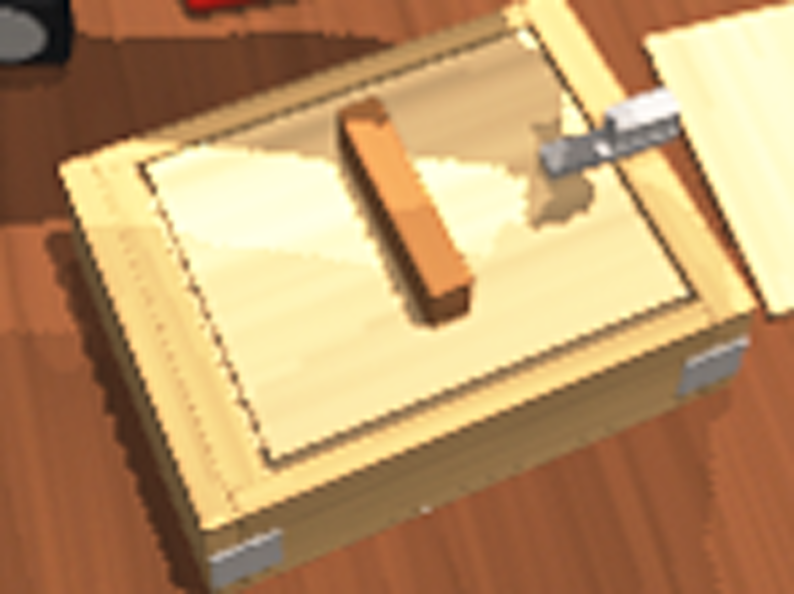

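The tail, from (680,105) to (545,160), points square across the lid. The lid is flat and the robot is clear.

```bash
python3 -c "
from h import *
print(manip.hand_in())"
```

```text
the job is handed in; nothing more can be done
None
```

The job is handed in: the lid lies flat in the case with its tongue under the lip, the turn-button is turned square across it (about 1.77 rad by my measurement), and the robot stands clear; no verdict came back.

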